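# Close the draught shield and tare the balance

## Robot

A 7-joint arm with a two-finger parallel gripper is mounted at the origin on the work surface. World frame = base frame: x ahead of the robot, y to its left, z up, the work surface at z = 0. Lengths are in mm, angles in rad, forces in N, time in s.
With the tool pointing down it reaches from about 400 to 875 mm from the base axis. Payload 4.4 kg.
Tool frame: the origin (TCP) lies at the very end of the fingers, on their centre line; the grasp point (between the pads) lies 19 mm behind it (ctrl.grip_depth is the distance from the TCP to the grasp point, in mm); z points along the fingers, x is the direction in which the jaws open and shut, and the axes are right-handed (so a half turn about z gives the same grasp; the last joint's range is limited). The gripper opens to 85 mm and grips with 20 to 120 N. Pads are 22 mm wide; open, the fingers measure 114 mm over their backs; the gripper's body (76 mm by 85 mm) begins 54 mm behind the grasp point. The pads swing forward as they close: fully open they stand 13 mm farther back than shut.
Start: joints at [-1.381, 0.628, 0.038, 1.517, -0.027, 0.996, -0.02], TCP at [164.438, 628.87, 231.313] pointing down, gripper open.
Joint ranges: [-3.06, 3.06], [-0.37, 2.12], [-1.25, 1.32], [0.18, 2.47], [-1.1, 4.24], [0.23, 1.98], [-2.94, 2.94]. Speed limits (rad/s): [2.57, 2.57, 3.14, 3.14, 3.14, 3.14, 3.14].

## Interface

Orientations are given as [roll, pitch, yaw] about the fixed x, y, z axes, in that order (R = Rz(yaw) Ry(pitch) Rx(roll)).
In Python, from cell import ctrl gives the robot as it stands.
- The arm moves only by the shell command python3 -m creep 'ROWS'. ROWS is JSON, a list of rows, each an object with "hand": the opening, from 0 (shut) to 1 (fully open); "travel": the shift along the tool's x, y, z in cm, a list of three; "angular": the turn, a rotation vector about the tool's x, y, z in degrees, a list of three. In form: [{"hand": hand, "travel": [tx, ty, tz], "angular": [rx, ry, rz]}, ...]. A call has 1 to 20 rows; each row is the pose to reach, as a shift and turn from the pose measured when the call began, along the tool's axes at that moment; what a row does not reach only later rows make up. A row lasts 1/10 s, in which the tool goes at most 50 mm and 8.59 degrees, less where a joint would pass 70% of its speed; a pose out of reach is approached as far as the arm can. A call with a gripper value outside its range is refused whole. The fingers move at their own pace and stop on an object; the grip force is fixed at half the most. Time passes only in rows, so rows that repeat a pose let the fingers close. It gives the time, the measured TCP pose, the force and the opening at its end, in the units of the state.
- ctrl.read_state(): the state, without advancing time (a new reading comes with each control period).
- ctrl.get_image(name): name is "scene" or "top" or "wrist"; returns a dict with "frame" (384x512x3 uint8, red, green, blue), "fx", "fy", "cx", "cy" (pixels), "D" ([k1, k2, p1, p2, k3] as OpenCV has them; the pictures are not rectified), "origin" and "orientation" of the camera in the world. Camera axes: x right, y down, z forward; pixel columns grow to the right and rows downward; lengths in mm; the calibration is good to about 2 mm. A picture is of the moment at which its call begins. There is no depth.
- ctrl.finish_job(): hands the job in, once; it reports no verdict.
Trained networks look in the newest picture that a camera, given by its name, has taken for a name from the list of things; names that differ only in an ending like _2 or _b are one class to them, and where a whole thing is asked for, a point or a joint stands for the part that bears it (a point fixed in the world has none). Each returns a list of dicts, best first, with "confidence" (0 to 1); they miss things now and then, are a little off and sometimes report something else, mostly with a low value. They report only what shows in the picture. A call takes as long as a camera call.
- ctrl.regions_of(camera, thing): "region" (384x512 bool, what is visible of it).
- ctrl.spot_point(camera, thing): "at" ([x, y, z] in mm, in world coordinates, good to about 4 mm: a listed point, or the origin of a listed thing).
The state is a dict: "clock": time; "qpos": joint angles; "qd": joint speeds; "tau": joint torques, N m; "eef_pos": TCP position; "tool_rot": TCP orientation; "force": force on the tool from outside, world axes, zero at the start; "torque": the same for the moment, N m; "width": finger opening in mm.
Only numpy, scipy, OpenCV 4.12 (cv2) and the standard library are available. Lean on these libraries where they do the work, as an engineer would, in place of code of your own. Each camera call takes 0.05 s, during which the arm holds its last target. There are 200 camera calls.

## Task

The weighing dish is on the balance's pan, but the glass top door and the right-hand side door of its draught shield are still open. Gently push both doors fully shut with the fingertips, then press the wide tare key on the console all the way down and let it go. Press no other key, leave the left-hand door shut, do not disturb the dish, and do not pick up or push about anything on the bench.

Things in the scene. Friction and masses are not known exactly. Their poses are not given: they have to be found in the camera images.
- balance: White bench balance, fixed; sizes in mm. Origin on the bench under its middle; x to its back (away from the user), y to its left, z up. Console in front: x -167 to -29, y -105 to 105, top sloping up from 42 at the front to 65. Glass draught shield behind it: x -31 to 156, y -80 to 80 plus the side doors, 66 to 176 high. Left and right as seen from the console.
- top_door_grip (a point): Centre of the top door's grey grip bar: 10 thick (x), 70 long (y), 26 tall, on the front edge of a level glass pane (176 x 146) sliding along the balance's x on top of the shield. The pane's top is 13 mm below this point and lies behind the bar (+x). Moves with the door; pushing the bar's back face to the front (-x of the balance) shuts it. Axes as the balance's.
- top_door (a joint): Top door. Joint value in m: 0 = shut, positive = slid open towards the balance's back (+x of the balance), at most 0.11; starts open. It slides with about 1 N of friction, no spring and no catch, stays where it is left, and meets a hard stop at 0.
- right_door_grip (a point): Centre of the right (-y) side door's grey upright grip: 10 thick (x), 25 out from the glass (y), 60 tall, on the front edge of an upright pane sliding along the balance's x. The glass is 12.5 mm from this point towards +y, the housing 67 below, the shield's top 44 above; free behind (+x). Moves with the door; pushing its back face to -x shuts it. Axes as the balance's.
- right_door (a joint): Right-hand side door. Joint value in m: 0 = shut, positive = slid open towards the balance's back (+x of the balance), at most 0.11; starts open. It slides with about 1 N of friction, no spring and no catch, stays where it is left, and meets a hard stop at 0.
- left_door (a joint): Left-hand (+y) side door, the mirror image of the right-hand one, shut at the start. Value in m: 0 = shut, positive = slid open to the back.
- tare_key_top (a point): Centre of the top face of the black tare key, the one wide bar key (22 x 50 mm) on the front right of the console. z is the key face's normal, tilted 0.17 rad from vertical towards the user. It stands 7 mm out of the console.
- tare_key (a joint): Tare key travel in m: 0 = up, 0.004 = fully down. Spring return; it starts to move at about 2.4 N and is fully down at 4.8 N, then meets a hard stop.
- unit_key (a joint): Travel in m (0 = up, 0.004 = down) of the right one of two small round black keys (16 mm across) on the front left of the console, 98 mm to the left of the tare key. Not to be pressed.
- power_key (a joint): Travel in m (0 = up, 0.004 = down) of the left one of the two small round keys, 134 mm to the left of the tare key. Not to be pressed.
- dish: Small loose black plastic weighing dish, 56 across, 12 tall, on the pan inside the shield. Origin at the centre of its underside.
- weight: Loose brass calibration weight with a knob, 28 across, 56 tall, on the bench left of the balance. Origin at the centre of its underside.
- loupe: Loose black eye loupe, 34 across, 26 tall, on the bench left of the balance, further back. Origin at the centre of its underside.
- tweezers: Loose steel tweezers, 142 long (x), 14 wide, 8 tall, lying on the bench right of the balance's console. Origin near their middle, on the bench.
- ring_tray: Loose wooden tray of rings, 75 x 95 mm, 20 tall, on the bench right of the balance, further back. Origin at the centre of its underside.

How it is judged (in metres and radians):
On the way, in this order (a step that is already met when the one before it is completed fails the run):
1. the top door and the side doors are all shut, within 4 mm (value of joint each of top_door, right_door, left_door below 0.004 m), for 0.1 s.
2. with the doors shut, the tare key is pressed down by more than 3 mm (all of step 1 and value of joint tare_key above 0.003 m), for 0.1 s.
At the end, for the whole second after the job is handed in: All doors of the shield within 4 mm of shut, the tare key released after being pressed more than 3 mm down, the dish on the pan within 10 mm of where it was, and everything on the bench within 20 mm of where it was (all of step 1 and value of joint tare_key below 0.001 m and z of dish in the frame of balance above 0.075 m and distance of dish from where it was at the start of the episode below 0.01 m and distance of each of weight, loupe, tweezers, ring_tray from where it was at the start of the episode below 0.02 m); the robot touches nothing.
It fails at once if the tare key is pressed (over 2 mm) while a door is open by more than 6 mm (value of joint tare_key above 0.002 m and value of joint any of top_door, right_door, left_door above 0.006 m).
It fails at once if a small round key is pressed (over 2 mm) or the left-hand door is opened by more than 6 mm (value of joint any of unit_key, power_key above 0.002 m or value of joint left_door above 0.006 m).
It fails at once if the dish is disturbed: lifted or shifted more than 10 mm (distance of dish from where it was at the start of the episode above 0.01 m).
It fails at once if something on the bench (weight, loupe, tweezers, ring tray) is picked up or pushed more than 20 mm (distance of any of weight, loupe, tweezers, ring_tray from where it was at the start of the episode above 0.02 m).
It fails at once if the balance is handled roughly: the fingers press on it or its doors with more than 40 N (contact force between the fingers and balance above 40 N).
It also fails if it takes over 51 s, if anything falls off the work surface, if the arm or the gripper's body presses on something with over 40 N, if the wrist force passes 120 N, or if a joint passes its speed limit or range.

## Working session

There is one attempt and no reset: what is moved stays moved. The work goes in short steps, Python scripts to look and compute and a shell command to move; the robot and the scene stay as the last step left them, time stands still between calls to the robot, and variables do not carry over. Pictures are saved under pics/ and viewed, about 8 in all and at most 12, crops included, and the job is handed in when it is done.

```bash
ls; mkdir -p pics
python3 - <<'E'
from cell import ctrl
import cv2,numpy as np
s=ctrl.read_state();print({k:np.round(v,3) for k,v in s.items()})
ims=[]
for c in("scene","top"):
    r=ctrl.get_image(c);ims.append(r["frame"]);print(c,np.round(r["origin"]),np.round(r["orientation"],3),r["fx"])
    for t in("balance","top_door_grip","right_door_grip","tare_key_top","dish","weight","loupe","tweezers","ring_tray"):
        print(t,[(np.round(d["at"]).tolist(),round(d["confidence"],2)) for d in ctrl.spot_point(c,t)[:2]])
cv2.imwrite("pics/a.png",cv2.cvtColor(cv2.resize(np.vstack(ims),(800,1200))[:600],cv2.COLOR_RGB2BGR))
cv2.imwrite("pics/b.png",cv2.cvtColor(cv2.resize(ims[1],(800,600)),cv2.COLOR_RGB2BGR))
print(ctrl.read_state()["clock"])
E
```

```text
pics
{'clock': np.float64(0.0), 'qpos': array([-1.381,  0.629,  0.038,  1.518, -0.027,  0.996, -0.02 ]), 'qd': array([-0.001,  0.001,  0.   ,  0.   ,  0.001, -0.002, -0.   ]), 'tau': array([-0.0000e+00, -5.6340e+01,  1.2260e+00, -1.9344e+01,  1.1000e-02,
        1.1000e-02, -0.0000e+00]), 'eef_pos': array([164.259, 628.235, 230.376]), 'tool_rot': array([3.142e+00, 2.000e-03, 1.315e+00]), 'force': array([ 0.634, -0.322, -0.672]), 'torque': array([-0.007, -0.042, -0.021]), 'width': np.float64(85.445)}
scene [1017. -584. 1016.] [-2.455 -0.01   0.671] 451.01143337677604
balance [([594.0, 7.0, 4.0], 0.8)]
top_door_grip [([636.0, 3.0, 184.0], 0.73)]
right_door_grip [([667.0, -100.0, 131.0], 0.6)]
tare_key_top [([463.0, -54.0, 57.0], 0.46)]
dish []
weight [([468.0, 217.0, -2.0], 0.7), ([658.0, -260.0, 1.0], 0.46)]
loupe [([654.0, -262.0, 0.0], 0.68), ([709.0, 213.0, 0.0], 0.45)]
tweezers [([487.0, -250.0, 2.0], 0.62)]
ring_tray [([487.0, -253.0, 4.0], 0.6)]
top [520. -36. 848.] [-3.048  0.034 -1.551] 351.228333684064
balance [([592.0, 3.0, -0.0], 0.9)]
top_door_grip [([642.0, 2.0, 192.0], 0.66)]
right_door_grip [([674.0, -98.0, 134.0], 0.65)]
tare_key_top [([463.0, -56.0, 56.0], 0.77)]
dish [([590.0, 2.0, 3.0], 0.51), ([662.0, 4.0, 78.0], 0.41)]
weight [([464.0, 223.0, 2.0], 0.45), ([674.0, -99.0, 135.0], 0.33)]
loupe [([714.0, 211.0, -2.0], 0.56)]
tweezers [([486.0, -251.0, 2.0], 0.69)]
ring_tray [([655.0, -255.0, -1.0], 0.83)]
1.0
```

View pics/a.png

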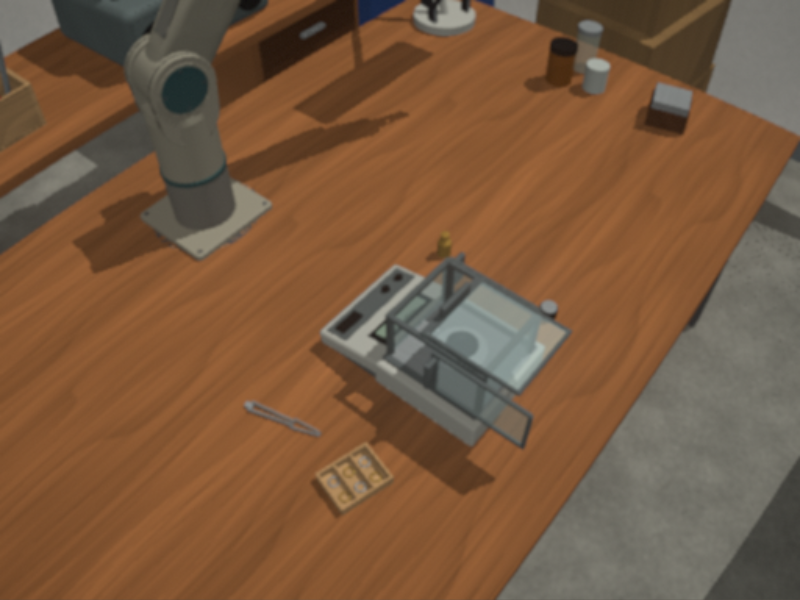

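View pics/b.png

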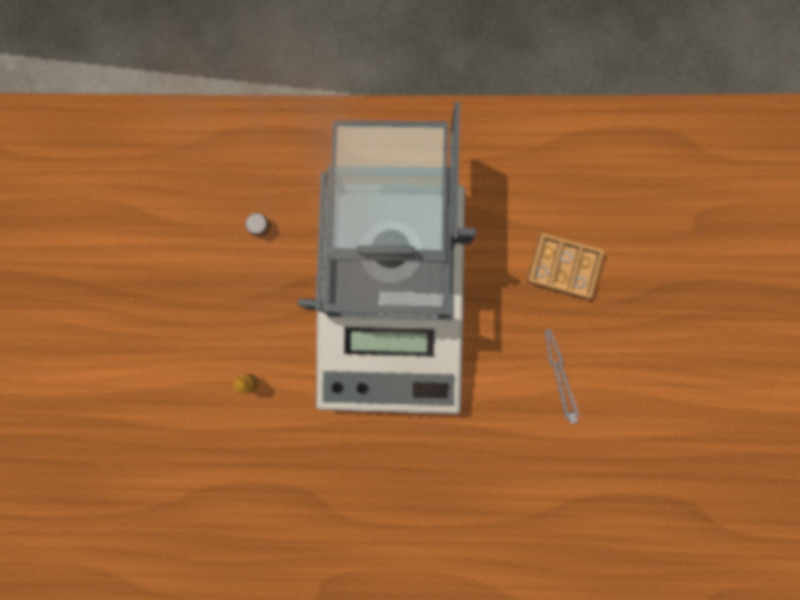

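The scene view shows the balance with its top pane slid back and the right door sticking out behind. The tray and tweezers are to its right, and the weight and loupe to its left. In the top view (800x600), the top bar is at about (390,252), the right grip at (465,236), the tare key at (430,390), and the round keys at (337,387) and (362,388). Next I'll work out the balance yaw from these.

```bash
cat > h.py <<'E'
from cell import ctrl
import cv2,numpy as np
from scipy.spatial.transform import Rotation as R
def ray(r,px,z):
    K=np.array([[r["fx"],0,r["cx"]],[0,r["fy"],r["cy"]],[0,0,1]])
    u=cv2.undistortPoints(np.array([[px]],float),K,np.array(r["D"],float))[0,0]
    d=R.from_euler("xyz",r["orientation"]).apply([u[0],u[1],1]);o=np.array(r["origin"])
    return o+d*(z-o[2])/d[2]
def rel(target,rpy):
    "shift (cm, tool axes) and turn (deg rotvec) from the present pose"
    s=ctrl.read_state();R0=R.from_euler("xyz",s["tool_rot"])
    return np.round(R0.inv().apply(np.array(target)-s["eef_pos"])/10,2),np.round((R0.inv()*R.from_euler("xyz",rpy)).as_rotvec(degrees=True),1)
E
python3 - <<'E'
from h import *
r=ctrl.get_image("top")
P={"fl":((318,408),40),"fr":((460,412),40),"tare":((431,390),56),"unit":((362,388),55),"power":((337,387),55),"topL":((358,252),200),"topR":((420,253),200),"rgrip":((467,236),160),"lgrip":((308,304),160)}
W={k:ray(r,np.array(p)/1.5625,z) for k,(p,z) in P.items()}
for k,v in W.items():print(k,np.round(v,1))
for a,b in(("fr","fl"),("tare","power"),("tare","unit"),("topR","topL")):
    d=W[b]-W[a];print(a,b,np.linalg.norm(d),np.arctan2(-d[0],d[1]))
print(rel([700,5,270],[np.pi,0,0]))
E
```

```text
fl [434.3 104.4  40. ]
fr [ 433.3 -101.9   40. ]
tare [464.9 -59.2  56. ]
unit [465.5  39.4  55. ]
power [466.1  75.4  55. ]
topL [636.6  34.6 200. ]
topR [636.3 -39.7 200. ]
rgrip [666.1 -99.1 160. ]
lgrip [576.3 100.6 160. ]
fr fl 206.30495438254218 -0.004737811284539494
tare power 134.66300900967178 -0.0093739408795158
tare unit 98.67532267836113 -0.006128107744575778
topR topL 74.27835876435542 -0.0030200245591876095
(array([-46.8 ,  67.6 ,  -3.87]), array([-0. ,  0. , 75.3]))
```

```bash
python3 -m creep '[{"hand":0,"travel":[0,0,-4],"angular":[0,0,0]},{"hand":0,"travel":[-20,29,-4],"angular":[0,0,32]},{"hand":0,"travel":[-20,29,-4],"angular":[0,0,32]},{"hand":0,"travel":[-20,29,-4],"angular":[0,0,32]},{"hand":0,"travel":[-20,29,-4],"angular":[0,0,32]},{"hand":0,"travel":[-20,29,-4],"angular":[0,0,32]},{"hand":0,"travel":[-20,29,-4],"angular":[0,0,32]},{"hand":0,"travel":[-20,29,-4],"angular":[0,0,32]},{"hand":0,"travel":[-46.8,67.6,-4],"angular":[0,0,75.3]},{"hand":0,"travel":[-46.8,67.6,-4],"angular":[0,0,75.3]},{"hand":0,"travel":[-46.8,67.6,-4],"angular":[0,0,75.3]},{"hand":0,"travel":[-46.8,67.6,-4],"angular":[0,0,75.3]},{"hand":0,"travel":[-46.8,67.6,-4],"angular":[0,0,75.3]},{"hand":0,"travel":[-46.8,67.6,-4],"angular":[0,0,75.3]},{"hand":0,"travel":[-46.8,67.6,-4],"angular":[0,0,75.3]},{"hand":0,"travel":[-46.8,67.6,-4],"angular":[0,0,75.3]},{"hand":0,"travel":[-46.8,67.6,-4],"angular":[0,0,75.3]},{"hand":0,"travel":[-46.8,67.6,-4],"angular":[0,0,75.3]},{"hand":0,"travel":[-46.8,67.6,-4],"angular":[0,0,75.3]},{"hand":0,"travel":[-46.8,67.6,-4],"angular":[0,0,75.3]}]'
python3 - <<'E'
from h import *
r=ctrl.get_image("wrist")
for t in("top_door_grip","right_door_grip","tare_key_top","dish"):
    print(t,[(np.round(d["at"]).tolist(),round(d["confidence"],2)) for d in ctrl.spot_point("wrist",t)[:2]])
cv2.imwrite("pics/c.png",cv2.cvtColor(r["frame"],cv2.COLOR_RGB2BGR))
print(r["origin"],r["orientation"]);s=ctrl.read_state();print(s["clock"],s["force"])
print(rel([690,3,240],[np.pi,0,0]))
E
```

```text
clock: 3.05
eef_pos: [699.8, 5.1, 270.8]
tool_rot: [-3.141, 0.001, 0.0]
force: [-0.3, 0.5, -0.6]
width: -0.0
top_door_grip [([638.0, -2.0, 184.0], 0.68)]
right_door_grip []
tare_key_top [([464.0, -58.0, 53.0], 0.96)]
dish []
[700.25159029  81.20925556 413.31646186] [ 2.84115814e+00  4.03187592e-04 -2.42318671e-04]
3.3 [-0.96804781  0.16651835 -0.9782186 ]
(array([-0.96,  0.38,  3.16]), array([-0.1,  0. ,  0.2]))
```

View pics/c.png

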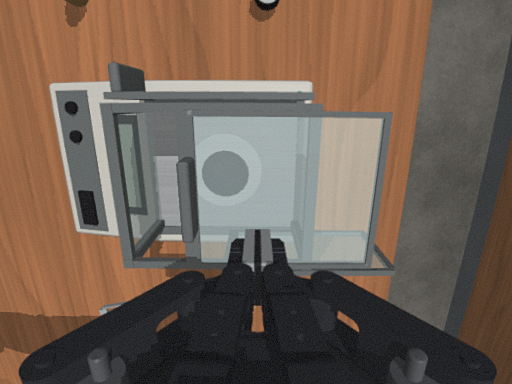

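The wrist view shows the top bar at about (187,200) and the shut fingertips at (258,245), behind it and above the pane, so there's room to come down.

```bash
python3 -m creep '[{"hand":0,"travel":[-1,0.3,3],"angular":[0,0,0]},{"hand":0,"travel":[-1,0.3,6],"angular":[0,0,0]},{"hand":0,"travel":[-1,0.3,7.5],"angular":[0,0,0]},{"hand":0,"travel":[-1,0.3,8.2],"angular":[0,0,0]},{"hand":0,"travel":[-1,0.3,8.2],"angular":[0,0,0]},{"hand":0,"travel":[-1,0.3,8.2],"angular":[0,0,0]}]'; python3 -m creep '[{"hand":0,"travel":[-1,0,0],"angular":[0,0,0]},{"hand":0,"travel":[-2,0,0],"angular":[0,0,0]},{"hand":0,"travel":[-3,0,0],"angular":[0,0,0]},{"hand":0,"travel":[-4,0,0],"angular":[0,0,0]},{"hand":0,"travel":[-5,0,0],"angular":[0,0,0]},{"hand":0,"travel":[-5,0,0],"angular":[0,0,0]}]'
python3 - <<'E'
from h import *
r=ctrl.get_image("top")
for t in("top_door_grip",):
    print(t,[(np.round(d["at"]).tolist(),round(d["confidence"],2)) for d in ctrl.spot_point("top",t)[:2]])
w=ctrl.get_image("wrist")
print(t,[(np.round(d["at"]).tolist(),round(d["confidence"],2)) for d in ctrl.spot_point("wrist",t)[:2]])
cv2.imwrite("pics/d.png",cv2.cvtColor(np.hstack([r["frame"][50:300,150:380],w["frame"]  [:250,:]]),cv2.COLOR_RGB2BGR))
s=ctrl.read_state();print(s["clock"],s["force"],s["eef_pos"])
E
```

```text
clock: 3.9
eef_pos: [690.6, 3.9, 190.8]
tool_rot: [-3.141, -0.002, 0.003]
force: [-0.0, 0.5, 0.5]
width: 0.1
clock: 4.5
eef_pos: [640.8, 3.6, 192.4]
tool_rot: [-3.14, -0.004, 0.003]
force: [-0.3, 0.5, 0.5]
width: -0.1
top_door_grip [([622.0, 2.0, 191.0], 0.59)]
top_door_grip [([622.0, 0.0, 182.0], 0.75)]
4.7 [ 0.31757266 -0.35000564  0.13956597] [641.50175201   3.62847486 191.31184644]
```

View pics/d.png

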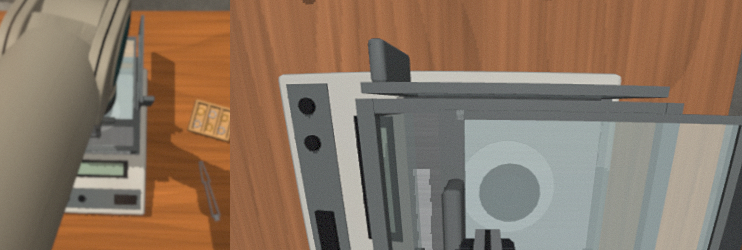

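The wrist crop shows the bar resting against the fingertips. The network puts it at x≈622 with the TCP at 641, so the door is moving and contact is confirmed. I'll push on.

```bash
python3 -m creep '[{"hand":0,"travel":[-1,0,0.1],"angular":[0,0,0]},{"hand":0,"travel":[-2,0,0.2],"angular":[0,0,0]},{"hand":0,"travel":[-3,0,0.3],"angular":[0,0,0]},{"hand":0,"travel":[-3.5,0,0.3],"angular":[0,0,0]},{"hand":0,"travel":[-3.5,0,0.3],"angular":[0,0,0]}]'
python3 - <<'E'
from h import *
w=ctrl.get_image("wrist")
print([(np.round(d["at"]).tolist(),round(d["confidence"],2)) for d in ctrl.spot_point("wrist","top_door_grip")[:2]])
cv2.imwrite("pics/e.png",cv2.cvtColor(w["frame"],cv2.COLOR_RGB2BGR))
s=ctrl.read_state();print(s["clock"],s["force"],s["eef_pos"])
E
```

```text
clock: 5.2
eef_pos: [605.3, 3.6, 188.1]
tool_rot: [-3.141, -0.002, 0.003]
force: [-0.3, 0.8, 0.0]
width: -0.1
[([584.0, -0.0, 181.0], 0.94)]
5.3 [-0.25579337  1.19232281  0.85228802] [606.19113626   3.66261976 188.02417725]
```

View pics/e.png

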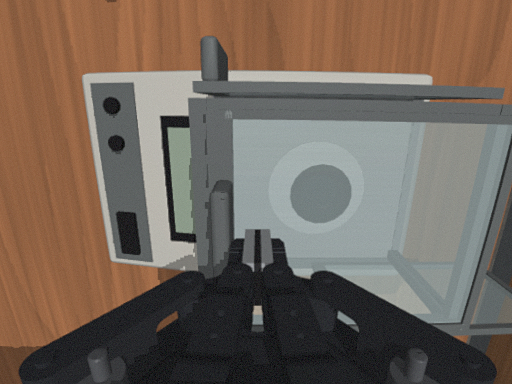

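The bar at (221,225) is now close behind the shield's front frame at (200,190). About 15–20 mm remains, so I'm switching to small steps.

```bash
python3 -m creep '[{"hand":0,"travel":[-0.5,0,0],"angular":[0,0,0]},{"hand":0,"travel":[-1,0,0],"angular":[0,0,0]},{"hand":0,"travel":[-1,0,0],"angular":[0,0,0]}]';  python3 -m creep '[{"hand":0,"travel":[-0.3,0,0],"angular":[0,0,0]},{"hand":0,"travel":[-0.3,0,0],"angular":[0,0,0]}]'; python3 -m creep '[{"hand":0,"travel":[-0.3,0,0],"angular":[0,0,0]},{"hand":0,"travel":[-0.3,0,0],"angular":[0,0,0]}]'; python3 -m creep '[{"hand":0,"travel":[-0.3,0,0],"angular":[0,0,0]},{"hand":0,"travel":[-0.3,0,0],"angular":[0,0,0]}]'
```

```text
clock: 5.6
eef_pos: [596.1, 3.7, 188.1]
tool_rot: [-3.141, -0.004, 0.003]
force: [2.0, -0.5, -0.8]
width: 0.1
clock: 5.8
eef_pos: [595.8, 3.7, 188.5]
tool_rot: [-3.141, -0.01, 0.003]
force: [8.1, -1.4, -4.2]
width: -0.5
clock: 6.0
eef_pos: [595.7, 3.6, 189.2]
tool_rot: [3.141, -0.016, 0.004]
force: [7.0, 0.6, -0.9]
width: -0.2
clock: 6.2
eef_pos: [595.5, 3.6, 190.0]
tool_rot: [3.141, -0.022, 0.004]
force: [5.7, -0.2, -2.2]
width: 0.0
```

The door stops at TCP x≈595.7 with a sustained 6–8 N, well above the 1 N friction. The bar is at x≈576, level with the shut left grip, so the top door is shut. Now backing off and going up.

```bash
python3 -m creep '[{"hand":0,"travel":[1.5,0,0],"angular":[0,0,0]},{"hand":0,"travel":[2,0,-4],"angular":[0,1.2,0]},{"hand":0,"travel":[5,3,-7],"angular":[0,1.2,0]},{"hand":0,"travel":[9,6,-7],"angular":[0,1.2,0]},{"hand":0,"travel":[12,10.9,-7],"angular":[0,1.2,0]},{"hand":0,"travel":[12,10.9,-7],"angular":[0,1.2,0]},{"hand":0,"travel":[12,10.9,-7],"angular":[0,1.2,0]}]'
python3 - <<'E'
from h import *
w=ctrl.get_image("wrist")
for t in("top_door_grip","right_door_grip"): print([(np.round(d["at"]).tolist(),round(d["confidence"],2)) for d in ctrl.spot_point("wrist",t)[:2]])
cv2.imwrite("pics/f.png",cv2.cvtColor(w["frame"],cv2.COLOR_RGB2BGR))
s=ctrl.read_state();print(s["clock"],s["force"],s["eef_pos"],s["tool_rot"])
print(rel([712,-105,130],[np.pi,0,0]))
E
```

```text
clock: 6.9
eef_pos: [713.5, -108.2, 261.7]
tool_rot: [3.139, -0.041, -0.0]
force: [-0.3, -0.1, 0.0]
width: -0.1
[([575.0, 1.0, 182.0], 0.77)]
[([675.0, -96.0, 132.0], 0.55)]
7.05 [-0.57725404  0.46857296  0.9781239 ] [ 713.436223   -102.70092117  262.26094702] [-3.14048733 -0.04167174  0.00545636]
(array([-0.7 ,  0.24, 13.21]), array([-0.1, -2.4,  0.3]))
```

View pics/f.png

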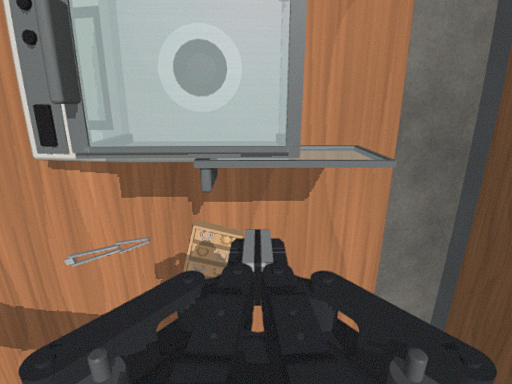

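The top bar now lies at the shield's front edge, so that door is shut. The right grip is at (208,178), with clear space behind it next to the pane at (300,160). Going down there.

```bash
python3 -m creep '[{"hand":0,"travel":[0,0.3,3],"angular":[0,-2.4,0.3]},{"hand":0,"travel":[0,0.3,7],"angular":[0,-2.4,0.3]},{"hand":0,"travel":[0,0.3,10],"angular":[0,-2.4,0.3]},{"hand":0,"travel":[0,0.3,12],"angular":[0,-2.4,0.3]},{"hand":0,"travel":[0,0.3,13],"angular":[0,-2.4,0.3]},{"hand":0,"travel":[0,0.3,13],"angular":[0,-2.4,0.3]},{"hand":0,"travel":[0,0.3,13],"angular":[0,-2.4,0.3]}]'; python3 -m creep '[{"hand":0,"travel":[-1,0,0],"angular":[0,0,0]},{"hand":0,"travel":[-2,0,0],"angular":[0,0,0]},{"hand":0,"travel":[-3,0,0],"angular":[0,0,0]},{"hand":0,"travel":[-4,0,0],"angular":[0,0,0]},{"hand":0,"travel":[-5,0,0],"angular":[0,0,0]},{"hand":0,"travel":[-5,0,0],"angular":[0,0,0]}]'
python3 - <<'E'
from h import *
w=ctrl.get_image("wrist")
for t in("top_door_grip","right_door_grip"): print([(np.round(d["at"]).tolist(),round(d["confidence"],2)) for d in ctrl.spot_point("wrist",t)[:2]])
cv2.imwrite("pics/g.png",cv2.cvtColor(w["frame"],cv2.COLOR_RGB2BGR))
s=ctrl.read_state();print(s["clock"],s["force"],s["eef_pos"],s["tool_rot"])
E
```

```text
clock: 7.75
eef_pos: [719.5, -104.9, 133.7]
tool_rot: [-3.14, -0.001, 0.001]
force: [-0.3, -0.3, 0.5]
width: -0.1
clock: 8.35
eef_pos: [669.6, -105.0, 135.8]
tool_rot: [-3.14, -0.004, 0.001]
force: [-0.7, -0.1, 0.1]
width: 0.1
[]
[([652.0, -96.0, 134.0], 0.73)]
8.5 [0.75820403 0.58481506 0.61847014] [ 670.52215731 -104.92329397  134.82533305] [-3.14064838e+00 -3.67614874e-03  1.56743853e-03]
```

View pics/g.png

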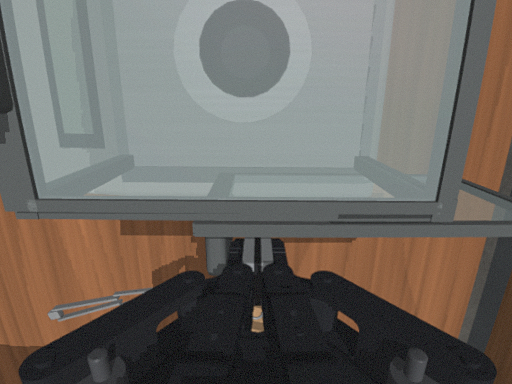

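The grip at (217,255) rests against the fingertips and has moved to x≈652. It should be shut at about TCP x≈596.

```bash
python3 -m creep '[{"hand":0,"travel":[-1,0,0.1],"angular":[0,0,0]},{"hand":0,"travel":[-2,0,0.1],"angular":[0,0,0]},{"hand":0,"travel":[-3,0,0.2],"angular":[0,0,0]},{"hand":0,"travel":[-4,0,0.2],"angular":[0,0,0]},{"hand":0,"travel":[-5,0,0.3],"angular":[0,0,0]},{"hand":0,"travel":[-5.5,0,0.3],"angular":[0,0,0]},{"hand":0,"travel":[-6,0,0.3],"angular":[0,0,0]},{"hand":0,"travel":[-6,0,0.3],"angular":[0,0,0]}]'; for i in 1 2; do python3 -m creep '[{"hand":0,"travel":[-0.4,0,0],"angular":[0,0,0]},{"hand":0,"travel":[-0.4,0,0],"angular":[0,0,0]}]'; done;  python3 -m creep '[{"hand":0,"travel":[-0.3,0,0],"angular":[0,0,0]},{"hand":0,"travel":[-0.3,0,0],"angular":[0,0,0]}]'; python3 -m creep '[{"hand":0,"travel":[-0.3,0,0],"angular":[0,0,0]},{"hand":0,"travel":[-0.3,0,0],"angular":[0,0,0]}]'
```

```text
clock: 9.3
eef_pos: [609.7, -105.1, 131.6]
tool_rot: [-3.14, -0.003, 0.001]
force: [-0.2, -0.1, 0.9]
width: 0.2
clock: 9.5
eef_pos: [605.2, -105.1, 131.4]
tool_rot: [-3.14, -0.002, 0.001]
force: [-0.0, -0.3, -0.1]
width: 0.0
clock: 9.7
eef_pos: [600.6, -105.1, 131.3]
tool_rot: [-3.14, -0.001, 0.001]
force: [0.4, -0.3, -0.3]
width: -0.3
clock: 9.9
eef_pos: [597.0, -105.1, 131.3]
tool_rot: [-3.14, -0.0, 0.001]
force: [0.5, 0.1, 0.0]
width: -0.1
clock: 10.1
eef_pos: [595.7, -105.1, 131.5]
tool_rot: [-3.141, -0.004, 0.001]
force: [5.2, -0.4, -2.5]
width: 0.1
```

The right door stops at the same 595.7 with 5.2 N on it, so it's shut. Retreating and moving above the tare key with a 9.7° tilt to match its face.

```bash
python3 -m creep '[{"hand":0,"travel":[1.5,0.2,0],"angular":[0,0,0]},{"hand":0,"travel":[2,0.5,-4],"angular":[0,0,0]},{"hand":0,"travel":[2,0.5,-9],"angular":[0,0,0]},{"hand":0,"travel":[0,0.5,-11],"angular":[0,0,0]},{"hand":0,"travel":[-4,-1,-11],"angular":[0,4,0]},{"hand":0,"travel":[-9,-3,-10],"angular":[0,9.7,0]},{"hand":0,"travel":[-13.5,-4.6,-8],"angular":[0,9.7,0]},{"hand":0,"travel":[-13.5,-4.6,-4],"angular":[0,9.7,0]},{"hand":0,"travel":[-13.5,-4.6,-1],"angular":[0,9.7,0]},{"hand":0,"travel":[-13.5,-4.6,-1],"angular":[0,9.7,0]},{"hand":0,"travel":[-13.5,-4.6,-1],"angular":[0,9.7,0]}]'
python3 - <<'E'
from h import *
w=ctrl.get_image("wrist");r=ctrl.get_image("scene")
for c in("wrist","scene","top"):
  if c=="top":ctrl.get_image(c)
  for t in("top_door_grip","right_door_grip","tare_key_top"): print(c,t,[(np.round(d["at"]).tolist(),round(d["confidence"],2)) for d in ctrl.spot_point(c,t)[:2]])
cv2.imwrite("pics/h.png",cv2.cvtColor(np.hstack([w["frame"],cv2.resize(r["frame"][150:300,190:362],None,fx=1.5,fy=2.56)]),cv2.COLOR_RGB2BGR))
s=ctrl.read_state();print(s["clock"],s["force"],s["eef_pos"],s["tool_rot"])
print(rel([460.6,-59,74],R.from_matrix(R.from_euler("xyz",[np.pi,0,0]).as_matrix()@R.from_rotvec([0,.17,0]).as_matrix()).as_euler("xyz")))
E
```

```text
clock: 11.2
eef_pos: [460.7, -59.7, 141.2]
tool_rot: [-3.141, -0.173, -0.0]
force: [-0.0, -0.2, 0.7]
width: -0.0
wrist top_door_grip []
wrist right_door_grip [([577.0, -98.0, 132.0], 0.84)]
wrist tare_key_top [([464.0, -55.0, 53.0], 0.87), ([597.0, 3.0, 0.0], 0.38)]
scene top_door_grip [([572.0, 2.0, 184.0], 0.88)]
scene right_door_grip []
scene tare_key_top [([463.0, -54.0, 55.0], 0.4)]
top top_door_grip [([580.0, 2.0, 196.0], 0.62)]
top right_door_grip [([580.0, -98.0, 133.0], 0.68), ([464.0, 226.0, 1.0], 0.68)]
top tare_key_top [([462.0, -55.0, 56.0], 0.43)]
11.8 [-0.04842669  0.35782992 -0.63260763] [460.74876795 -59.215365   141.1059053 ] [-3.14068189e+00 -1.73804868e-01  9.16834996e-04]
(array([-1.18, -0.02,  6.61]), array([-0.1, -0.2,  0.1]))
```

View pics/h.png

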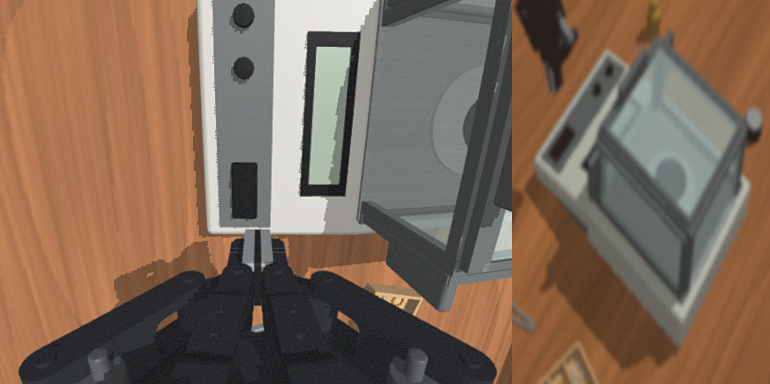

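Both doors look shut: right grip at x≈577–580, top bar at 572–580. The tare key is at about (244,190), 3 mm to +y of the TCP. Moving to 20 mm off its face, then pressing in small steps.

```bash
python3 -m creep '[{"hand":0,"travel":[-1.2,-0.3,2],"angular":[0,0,0]},{"hand":0,"travel":[-1.2,-0.3,5],"angular":[0,0,0]},{"hand":0,"travel":[-1.2,-0.3,6.6],"angular":[0,0,0]},{"hand":0,"travel":[-1.2,-0.3,7.6],"angular":[0,0,0]},{"hand":0,"travel":[-1.2,-0.3,7.6],"angular":[0,0,0]},{"hand":0,"travel":[-1.2,-0.3,7.6],"angular":[0,0,0]}]'; for i in 1 2 3 4; do python3 -m creep '[{"hand":0,"travel":[0,0,0.3],"angular":[0,0,0]},{"hand":0,"travel":[0,0,0.3],"angular":[0,0,0]}]'; done
```

```text
clock: 12.4
eef_pos: [471.6, -57.6, 78.7]
tool_rot: [-3.136, -0.15, -0.003]
force: [-0.2, -0.0, 0.3]
width: 0.0
clock: 12.6
eef_pos: [473.2, -57.8, 77.5]
tool_rot: [-3.135, -0.15, -0.005]
force: [-0.1, -0.2, 0.8]
width: 0.1
clock: 12.8
eef_pos: [474.6, -57.9, 75.8]
tool_rot: [-3.135, -0.149, -0.006]
force: [-0.6, 0.6, 1.0]
width: 0.0
clock: 13.0
eef_pos: [475.9, -58.0, 73.8]
tool_rot: [-3.134, -0.147, -0.006]
force: [-1.0, -0.1, 0.0]
width: 0.3
clock: 13.2
eef_pos: [477.2, -58.1, 71.5]
tool_rot: [-3.134, -0.145, -0.006]
force: [-0.8, -0.2, 0.3]
width: -0.1
```

The arm is hitting its inner reach limit with the tilt: x has drifted to 477. I'll go up, make the tool vertical and see whether x=464 is reachable.

```bash
python3 -m creep '[{"hand":0,"travel":[0,0,-2],"angular":[0,0,0]},{"hand":0,"travel":[0,0,-2.5],"angular":[0,-8.3,0]},{"hand":0,"travel":[0,0,-2.5],"angular":[0,-8.3,0]},{"hand":0,"travel":[0,0,-2.5],"angular":[0,-8.3,0]}]'
python3 - <<'E'
from h import *
s=ctrl.read_state();print(np.round(s["qpos"],2))
print(rel([464,-56,85],[np.pi,0,0]),rel([464,-56,60],[np.pi,0,0]))
E
```

```text
clock: 13.6
eef_pos: [475.2, -58.1, 96.3]
tool_rot: [-3.136, -0.002, -0.002]
force: [-0.4, 0.3, 0.5]
width: -0.1
[-0.36  0.71  0.65  2.12 -0.82  0.58  0.89]
(array([-1.12, -0.2 ,  1.13]), array([-0.3, -0.1, -0.1])) (array([-1.13, -0.19,  3.63]), array([-0.3, -0.1, -0.1]))
```

```bash
python3 -m creep '[{"hand":0,"travel":[-1.1,-0.2,0],"angular":[0,0,0]},{"hand":0,"travel":[-1.1,-0.2,1.5],"angular":[0,0,0]},{"hand":0,"travel":[-1.1,-0.2,2.5],"angular":[0,0,0]},{"hand":0,"travel":[-1.1,-0.2,2.5],"angular":[0,0,0]},{"hand":0,"travel":[-1.1,-0.2,2.5],"angular":[0,0,0]}]'
python3 - <<'E'
from h import *
s=ctrl.read_state();print(np.round(s["qpos"],2))
w=ctrl.get_image("wrist")
print([(np.round(d["at"]).tolist(),round(d["confidence"],2)) for d in ctrl.spot_point("wrist","tare_key_top")[:2]])
print(rel([464,-56,60],[np.pi,0,0]))
E
```

```text
clock: 14.1
eef_pos: [463.6, -56.2, 71.3]
tool_rot: [-3.136, -0.001, -0.003]
force: [-0.5, -0.5, 0.6]
width: 0.1
[-0.32  0.73  0.58  2.16 -0.89  0.5   0.96]
[([464.0, -55.0, 51.0], 0.74)]
(array([-0.03, -0.02,  1.16]), array([-0.3, -0.1, -0.1]))
```

Vertical works, with x, y on target and no joint limit in play. Pressing straight down in 3 mm steps.

```bash
python3 -m creep '[{"hand":0,"travel":[-0.2,0,0.6],"angular":[0,0,0]},{"hand":0,"travel":[-0.2,0,1],"angular":[0,0,0]},{"hand":0,"travel":[-0.2,0,1],"angular":[0,0,0]}]'; for i in 1 2 3; do python3 -m creep '[{"hand":0,"travel":[0,0,0.2],"angular":[0,0,0]},{"hand":0,"travel":[0,0,0.2],"angular":[0,0,0]}]'; done
```

```text
clock: 14.5
eef_pos: [461.9, -56.1, 61.2]
tool_rot: [-3.136, -0.001, -0.003]
force: [-0.1, -0.7, -0.9]
width: 0.1
clock: 14.7
eef_pos: [461.8, -56.0, 58.9]
tool_rot: [-3.136, -0.001, -0.002]
force: [0.4, -0.7, -0.7]
width: -0.1
clock: 14.9
eef_pos: [461.7, -55.9, 56.7]
tool_rot: [-3.136, -0.001, -0.002]
force: [1.1, 0.2, 0.2]
width: 0.1
clock: 15.1
eef_pos: [462.0, -56.0, 54.8]
tool_rot: [-3.136, -0.001, -0.002]
force: [0.1, -0.5, 2.9]
width: -0.2
```

Contact is at about z≈55 with 2.9 N. Continuing.

```bash
for i in 1 2 3; do python3 -m creep '[{"hand":0,"travel":[0,0,0.2],"angular":[0,0,0]},{"hand":0,"travel":[0,0,0.2],"angular":[0,0,0]}]'; done
```

```text
clock: 15.3
eef_pos: [462.3, -56.0, 52.8]
tool_rot: [-3.136, -0.002, -0.002]
force: [1.7, -0.7, 3.9]
width: 0.0
clock: 15.5
eef_pos: [462.7, -56.0, 51.1]
tool_rot: [-3.136, -0.003, -0.003]
force: [-0.2, 1.2, 7.8]
width: 0.1
clock: 15.7
eef_pos: [462.9, -56.0, 50.7]
tool_rot: [-3.134, -0.004, -0.003]
force: [-3.6, 1.1, 24.0]
width: 0.1
```

It hit the hard stop at z≈51 (24 N, about 4 mm travel). Releasing and checking everything.

```bash
python3 -m creep '[{"hand":0,"travel":[0,0,-0.3],"angular":[0,0,0]},{"hand":0,"travel":[0,0,-2],"angular":[0,0,0]},{"hand":0,"travel":[0,0,-6],"angular":[0,0,0]},{"hand":0,"travel":[0,0,-10],"angular":[0,0,0]},{"hand":0,"travel":[0,0,-15],"angular":[0,0,0]},{"hand":0,"travel":[0,0,-18],"angular":[0,0,0]},{"hand":0,"travel":[0,0,-18],"angular":[0,0,0]},{"hand":0,"travel":[0,0,-18],"angular":[0,0,0]},{"hand":0,"travel":[0,0,-18],"angular":[0,0,0]}]'
python3 - <<'E'
from h import *
f=[]
for c in("wrist","scene"):
  f.append(ctrl.get_image(c)["frame"])
  for t in("top_door_grip","right_door_grip","tare_key_top","dish","weight","loupe","tweezers","ring_tray"): print(c,t,[(np.round(d["at"]).tolist(),round(d["confidence"],2)) for d in ctrl.spot_point(c,t)[:1]])
cv2.imwrite("pics/i.png",cv2.cvtColor(np.hstack([f[0],cv2.resize(f[1][150:300,190:362],None,fx=1.5,fy=2.56)]),cv2.COLOR_RGB2BGR))
s=ctrl.read_state();print(s["clock"],s["force"],s["eef_pos"])
E
```

```text
clock: 16.6
eef_pos: [461.1, -56.9, 229.5]
tool_rot: [-3.134, -0.002, -0.003]
force: [-0.1, 0.1, 0.4]
width: 0.2
wrist top_door_grip [([574.0, -1.0, 183.0], 0.76)]
wrist right_door_grip [([574.0, -98.0, 132.0], 0.89)]
wrist tare_key_top [([464.0, -56.0, 52.0], 0.93)]
wrist dish []
wrist weight []
wrist loupe []
wrist tweezers []
wrist ring_tray [([650.0, -261.0, -2.0], 0.76)]
scene top_door_grip [([570.0, 4.0, 184.0], 0.59)]
scene right_door_grip [([571.0, -96.0, 128.0], 0.74)]
scene tare_key_top [([462.0, -56.0, 56.0], 0.53)]
scene dish []
scene weight [([467.0, 217.0, -1.0], 0.48)]
scene loupe [([710.0, 212.0, -1.0], 0.53)]
scene tweezers [([488.0, -252.0, 0.0], 0.48)]
scene ring_tray [([655.0, -263.0, 1.0], 0.8)]
17.5 [ 0.26035197  0.26901847 -0.14722696] [462.06987485 -57.36957182 230.66011096]
```

View pics/i.png

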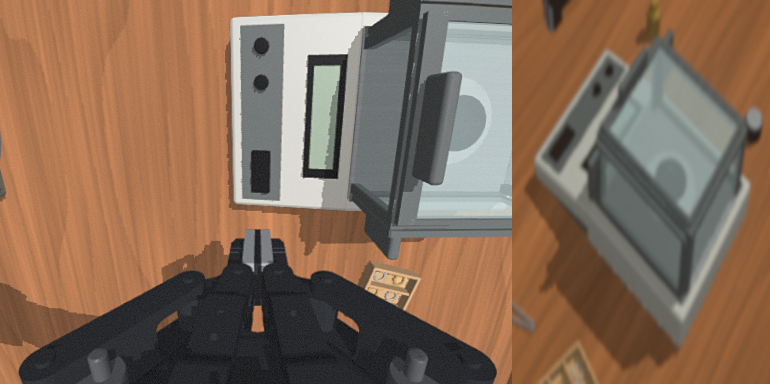

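The view shows the bar and the right grip both at x≈574, level with the shield's front. The tare key is up, the dish is centred on the pan, and the arm is clear. Handing in.

```bash
python3 -c "
from cell import ctrl
print(ctrl.finish_job())"
```

```text
the job is handed in; nothing more can be done
None
```

I shut both doors, pressed the tare key all the way down and let it go, then raised the arm clear and handed the job in at about 17.5 s. No verdict was reported.

- **Doors:** each one stopped dead at tool x≈595.7 mm under 5–8 N, well above its 1 N of friction. Both grips then measured x≈570–574 mm, within the spread of the camera readings (up to 580 mm earlier). The left grip measured 576 mm while shut at the start. I did not measure the left door again, but nothing went near it.
- **Tare key:** it started to move at about 55 mm height and met its stop at about 51 mm. The last step reached 24 N, under the 40 N limit. I released it by lifting 180 mm.
- **First press attempt:** tilting the tool to match the key's slope hit the arm's inner reach limit and drifted 13 mm before touching anything. I backed off and pressed with the tool vertical instead.
- **Bench items:** weight, loupe and tweezers read within a few mm of the start. The tray's readings differed by up to about 8 mm, which I take as measurement noise since nothing came near it.
- **Dish:** the network did not find it in the last pictures. By eye it is still centred on the pan.

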